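# Let the large ball out of the two-lane ball dispenser

## Task

Two balls wait behind the gates of the wooden dispenser: with the fingertips, press down the paddle of the lane that holds the larger ball so that its gate lifts, keep it down until that ball has rolled out into the bowl, then let go so that the gate drops shut. The smaller ball stays waiting behind its shut gate. Do not touch the balls or the gates or lift anything, and leave the bowl and the other things where they are.

Things in the scene. Friction and masses are not known exactly. Their poses are not given: they have to be found in the camera images.
- dispenser: Fixed wooden ball dispenser, base 180 x 200 mm. Origin on the counter; x = roll-out direction, y left, z up. Two lanes 52 mm wide, centres y +30 (left) and -30 mm (right), 30 mm walls; floors fall from z 95 (x -90) to 62 mm at the open lip (x +90). Gates at x +50. Rocking levers run outside the walls at y +72 / -72 mm, pivots x -30, z 115 mm; paddles at the -x end, free around.
- paddle_left (a point): Plain grey paddle plate 42 (along the lever) x 36 x 7 mm at the robot-side end of the left (+y) lever. Origin: centre of its top face, 156 mm above the counter when up, 85 mm fully down; in the dispenser frame x -143, y +72 mm when up, x 4 mm farther back when down. The plate slopes 0.3 rad, outer end high, when up; as much the other way when down.
- paddle_right (a point): Plain grey paddle plate 42 (along the lever) x 36 x 7 mm at the robot-side end of the right (-y) lever. Origin: centre of its top face, 156 mm above the counter when up, 85 mm fully down; in the dispenser frame x -143, y -72 mm when up, x 4 mm farther back when down. The plate slopes 0.3 rad, outer end high, when up; as much the other way when down.
- gate_left (a point): The left lane's gate: an upright aluminium plate 48 wide x 44 high x 6 mm, fixed to the other end of the left lever. Origin: middle of its lower edge, about 8 mm above the lane floor when shut.
- gate_right (a point): The right lane's gate: an upright aluminium plate 48 wide x 44 high x 6 mm, fixed to the other end of the right lever. Origin: middle of its lower edge, about 8 mm above the lane floor when shut.
- lever_left (a joint): Angle of the left rocking lever, rad: 0 = paddle up and gate shut, grows as the paddle is pressed down, hard stop at 0.6. The gate clears the large ball from about 0.45. A spring returns it; at the paddle about 1.3 N starts it and about 2.7 N holds it at the stop.
- lever_right (a joint): Angle of the right rocking lever, rad: 0 = paddle up and gate shut, grows as the paddle is pressed down, hard stop at 0.6. The gate clears the large ball from about 0.45. A spring returns it; at the paddle about 1.3 N starts it and about 2.7 N holds it at the stop.
- big_ball_center (a point): Centre of the larger pale solid ball, 46 mm across, resting in one of the two lanes against its gate (either lane).
- small_ball_center (a point): Centre of the smaller pale solid ball, 30 mm across, resting in the other lane against its gate.
- bowl: The blue silicone bowl, 170 mm across the rim and 50 mm high, loose on the counter just past the lip of both lanes, its rim reaching under the lip. Origin: centre of its underside; z up.
- chew_ring: Bystander: a pale nylon chew ring lying flat, 90 mm outside, 56 mm inside, 18 mm high. Origin: centre of its underside.
- clicker: Bystander: a small black plastic clicker, 58 x 34 x 19 mm, lying flat. Origin: centre of its underside.
- scoop: Bystander: a brushed aluminium scoop, pan 85 x 65 x 38 mm with a flat handle 100 mm long. Origin: on the counter under the joint of pan and handle; x points from the handle to the pan.
- tub_rack: Bystander: a fixed slotted wooden rack with three lidded plastic tubs standing upright in it, 130 x 342 x 173 mm over all. Origin: centre of its underside; its long side lies along its y.
Things that resemble listed ones, but are neither listed nor needed, are in the scene too. What is shaped like the part that bears big_ball_center but green is not meant.

How it is judged:
On the way, in this order (a step that is already met when the one before it is completed fails the run):
1. the fingers press the paddle of the larger ball's lane and its gate lifts (lever past 0.3 rad) (((y of small_ball_center in the frame of dispenser below 0 m and value of joint lever_left above 0.3 rad and contact force between the fingers and lever_left_c2 above 0.3 N) or (y of small_ball_center in the frame of dispenser above 0 m and value of joint lever_right above 0.3 rad and contact force between the fingers and lever_right_c2 above 0.3 N))), for 0.02 s.
2. the larger ball is in the bowl while that gate is still held up (lever past 0.3 rad) (horizontal distance between big_ball_center and bowl below 0.075 m and height (world z) of big_ball_center below 0.055 m and ((y of small_ball_center in the frame of dispenser below 0 m and value of joint lever_left above 0.3 rad) or (y of small_ball_center in the frame of dispenser above 0 m and value of joint lever_right above 0.3 rad))), for 0.05 s.
At the end, for the whole second after the job is handed in: Larger ball in the bowl (centre within 75 mm of its axis, below 55 mm); both levers within 0.06 rad of 0; smaller ball in its lane behind its gate; bowl upright (0.1 rad) and within 30 mm of its start; chew ring, clicker and scoop within 20 mm of theirs (horizontal distance between big_ball_center and bowl below 0.075 m and height (world z) of big_ball_center below 0.055 m and value of joint each of lever_left, lever_right below 0.06 rad and x of small_ball_center in the frame of dispenser between -0.085 and 0.047 m and z of small_ball_center in the frame of dispenser above 0.07 m and distance of bowl from where it was at the start of the episode below 0.03 m and angle between bowl's own z axis and vertical below 0.1 rad and distance of each of chew_ring, clicker, scoop from where it was at the start of the episode below 0.02 m); the robot touches nothing.
It fails at once if the gate of the smaller ball's lane is opened (lever past 0.12 rad) ((y of small_ball_center in the frame of dispenser below 0 m and value of joint lever_right above 0.12 rad) or (y of small_ball_center in the frame of dispenser above 0 m and value of joint lever_left above 0.12 rad)).
It fails at once if the robot touches a ball (over 0.5 N) or a gate (over 1 N) (contact force between any of the fingers, the arm and big_ball above 0.5 N or contact force between any of the fingers, the arm and small_ball above 0.5 N or contact force between any of the fingers, the arm and lever_left_c0 above 1 N or contact force between any of the fingers, the arm and lever_right_c0 above 1 N).
It fails at once if the robot touches the bowl or a bystander (over 1 N) (contact force between any of the fingers, the arm and bowl above 1 N or contact force between any of the fingers, the arm and chew_ring above 1 N or contact force between any of the fingers, the arm and clicker above 1 N or contact force between any of the fingers, the arm and scoop above 1 N or contact force between any of the fingers, the arm and tub_rack above 1 N).
It fails at once if a ball is lifted (centre above 140 mm) or the bowl is (by over 15 mm) (height (world z) of any of big_ball_center, small_ball_center above 0.14 m or height (world z) of bowl above 0.015 m).
It also fails if it takes over 35 s, if anything falls off the work surface, if the arm or the gripper's body presses on something with over 40 N, if the wrist force passes 120 N, or if a joint passes its speed limit or range.

## Robot

A 6-joint arm with a two-finger parallel gripper is mounted at the origin on the work surface. World frame = base frame: x ahead of the robot, y to its left, z up, the work surface at z = 0. Lengths are in m, angles in rad, forces in N, time in s.
With the tool pointing down it reaches from about 0.375 to 0.825 m from the base axis. Payload 5.5 kg.
Tool frame: the origin (TCP) lies at the very end of the fingers, on their centre line; the grasp point (between the pads) lies 19 mm behind it; z points along the fingers, y is the line along which they close (so a half turn about z gives the same grasp; the last joint's range is limited). The gripper opens to 85 mm and grips with 20 to 120 N. Pads are 22 mm wide; open, the fingers measure 114 mm over their backs; the gripper's body (76 mm by 85 mm) begins 54 mm behind the grasp point. The pads swing forward as they close: fully open they stand 13 mm farther back than shut.
Start: joints at [-1.339, 0.314, -0.047, 1.21, 0, 1.571], TCP at [0.138, -0.584, 0.231] pointing down, gripper open.
Joint ranges: [-2.67, 2.67], [-0.69, 1.73], [-1.03, 1.25], [-2.08, 2.16], [-1.42, 1.45], [-3.14, 3.14]. Speed limits (rad/s): [2.39, 2.39, 3.01, 3.14, 3.14, 3.14].

## Interface

Orientations are given as a unit quaternion [x, y, z, w].
In Python, from workcell import arm gives the robot as it stands.
- The arm moves only by the tool jog_arm, never from a script. Its argument "series" is a list of rows, each a list of 2 entries, a list of its own where there are three numbers: the shift along the tool's x, y, z scaled (see below), then the turn about the tool's z scaled (see below). A call has 1 to 10 rows; each row is the pose to reach, as a shift and turn from the pose commanded when the call began, along the tool's axes at that moment, turning the shorter way round; what a row does not reach only later rows make up. The controller multiplies each number of a shift by 25 cm and each number of a turn by pi rad. A row lasts 1/10 s, in which the tool goes at most 50 mm and 8.59 degrees, less where a joint would pass 70% of its speed; a pose out of reach is approached as far as the arm can. A call with a number of a shift or a turn outside -1 to 1 is refused whole. A call with a gripper value outside its range is refused whole. "hand" is the closure, from 0 (fully open) to 1 (shut), set as the call begins (left out, the last holds). The fingers move at their own pace and stop on an object; the grip force is fixed at half the most. Time passes only in rows, so rows that repeat a pose let the fingers close. It gives the time, the measured TCP pose, the force, the opening and the grip force at its end, in the units of the state.
- arm.sense(): the state, without advancing time (a new reading comes with each control period).
- arm.get_image(name): name is "side" or "top" or "wrist"; returns the picture (420x560x3 uint8, blue, green, red); there is no depth.
- arm.camera_params(name): a dict with "fx", "fy", "cx", "cy" (pixels), "extrinsics" (4x4, takes a point from world to camera coordinates); the wrist camera has in their place "mount" (4x4, takes a point from camera to tool coordinates, whose origin is the TCP and whose axes are the flange's). Camera axes: x right, y down, z forward; pixel columns grow to the right and rows downward; lengths in m; the calibration is good to about 2 mm. A picture is of the moment at which its call begins: read the wrist's pose just before it. camera_params takes no time and is no camera call.
- arm.close_job(): hands the job in; it is judged then, once.
Trained networks look in the newest picture that a camera, given by its name, has taken for a name from the list of things; names that differ only in an ending like _2 or _b are one class to them, and where a whole thing is asked for, a point or a joint stands for the part that bears it (a point fixed in the world has none). Each returns a list of dicts, best first, with "confidence" (0 to 1); they miss things now and then, are a little off and sometimes report something else, mostly with a low value. They report only what shows in the picture. A call takes as long as a camera call. They do not tell look-alikes from the thing itself.
- arm.find_in(query, camera): "centre" ([x, y, z] in m, in world coordinates, good to about 4 mm: the middle of the surface that is visible of it).
- arm.landmark_of(query, camera): "centre" ([x, y, z] in m, in world coordinates, good to about 4 mm: a listed point, or the origin of a listed thing).
The state is a dict: "time_s": time; "joint_positions": joint angles; "dq": joint speeds; "joint_efforts": joint torques, N m; "position": TCP position; "ee_rot": TCP orientation; "force": force on the tool from outside, world axes, zero at the start; "ft_torque": the same for the moment, N m; "finger_gap": finger opening in m; "grip_force": force on a finger pad.
Only numpy, scipy, OpenCV 4.12 (cv2) and the standard library are available. Lean on these libraries where they do the work, as an engineer would, in place of code of your own. Each camera call takes 0.05 s, during which the arm holds its last target. There are 200 camera calls.

## Working session

There is one attempt and no reset: what is moved stays moved. The work goes in short steps, Python scripts to look and compute and a tool call to move; the robot and the scene stay as the last step left them, time stands still between calls to the robot, and variables do not carry over. Pictures are saved under pics/ and viewed, at most 10 in all, crops included, and the job is handed in when it is done.

Besides the shell and the picture viewer there is one more tool, called by a JSON object that holds its "name" and its "arguments", one argument or row to a line. jog_arm: Moves the arm, as the interface text tells. Its arguments: {"type":"object","properties":{"series":{"type":"array","items":{"type":"array"}},"hand":{"type":"number"}},"required":["series"]}

```bash
mkdir -p pics; python3 - <<'E'
from workcell import arm
import cv2
s=arm.sense();print(s['position'],s['ee_rot'],s['time_s'])
for c in('top','side'):
    cv2.imwrite(f'pics/{c}0.png',arm.get_image(c))
    for q in('dispenser','paddle_left','paddle_right','big_ball_center','small_ball_center','bowl','tub_rack','scoop','gate_left','gate_right'):
        print(c,q,[( [round(v,3) for v in d['centre']],round(d['confidence'],2)) for d in arm.landmark_of(q,c)][:4])
E
```

```text
[ 0.13770338 -0.58337895  0.23042045] [ 9.93292532e-01  1.15625252e-01 -1.03935327e-04 -8.58370766e-04] 0.0
top dispenser [([0.591, -0.181, 0.002], 0.97)]
top paddle_left [([0.432, -0.18, 0.158], 0.91), ([0.72, -0.126, 0.001], 0.2)]
top paddle_right [([0.494, -0.31, 0.155], 0.7)]
top big_ball_center [([0.551, -0.392, 0.023], 0.75), ([0.628, -0.2, 0.096], 0.7), ([0.381, -0.257, 0.023], 0.53), ([0.403, -0.361, 0.023], 0.46)]
top small_ball_center [([0.609, -0.146, 0.087], 0.57), ([0.544, -0.021, -0.002], 0.36)]
top bowl [([0.724, -0.123, -0.002], 0.67)]
top tub_rack [([0.412, 0.533, 0.002], 0.82)]
top scoop [([0.693, -0.338, -0.002], 0.57)]
top gate_left [([0.624, -0.14, 0.076], 0.8)]
top gate_right [([0.648, -0.193, 0.073], 0.88)]
side dispenser [([0.589, -0.183, 0.002], 0.9)]
side paddle_left [([0.432, -0.179, 0.159], 0.94)]
side paddle_right [([0.488, -0.311, 0.155], 0.91)]
side big_ball_center [([0.397, -0.362, 0.028], 0.95), ([0.631, -0.204, 0.099], 0.64), ([0.548, -0.396, 0.021], 0.63), ([0.379, -0.254, 0.021], 0.56)]
side small_ball_center [([0.651, -0.19, 0.076], 0.61), ([0.609, -0.144, 0.093], 0.6)]
side bowl [([0.725, -0.119, -0.001], 0.62)]
side tub_rack [([0.42, 0.532, -0.005], 0.82)]
side scoop [([0.694, -0.335, -0.002], 0.86)]
side gate_left [([0.623, -0.132, 0.08], 0.94)]
side gate_right [([0.652, -0.19, 0.076], 0.84)]
```

```bash
python3 - <<'E'
from workcell import arm
import cv2,numpy as np
p=arm.camera_params('top');E=np.array(p['extrinsics'])
def px(w):
    c=E@np.r_[w,1];return c[0]/c[2]*p['fx']+p['cx'],c[1]/c[2]*p['fy']+p['cy']
for w in([.629,-.202,.097],[.609,-.145,.09],[.491,-.31,.156],[.551,-.392,.023],[.381,-.257,.023],[.4,-.361,.023]):print(w,px(w))
u,v=map(int,px([.59,-.18,.1]));im=cv2.imread('pics/top0.png')
c=im[max(0,v-75):v+75,max(0,u-100):u+100];print(u-100,v-75)
cv2.imwrite('pics/crop.png',cv2.resize(c,None,fx=4,fy=4,interpolation=3))
E
```

```text
[0.629, -0.202, 0.097] (np.float64(383.5196457619851), np.float64(184.99608274511476))
[0.609, -0.145, 0.09] (np.float64(362.5961822121167), np.float64(192.4085623786838))
[0.491, -0.31, 0.156] (np.float64(429.855375495403), np.float64(234.40214454536118))
[0.551, -0.392, 0.023] (np.float64(444.0412270978569), np.float64(214.7919679289833))
[0.381, -0.257, 0.023] (np.float64(398.3608128964198), np.float64(273.454040016565))
[0.4, -0.361, 0.023] (np.float64(434.3484247377173), np.float64(266.94187677696635))
275 123
```

View pics/top0.png

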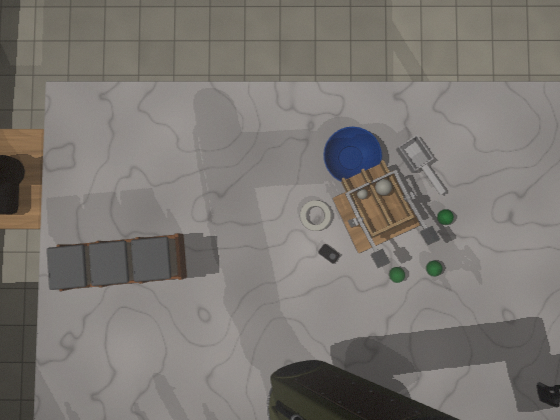

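View pics/side0.png

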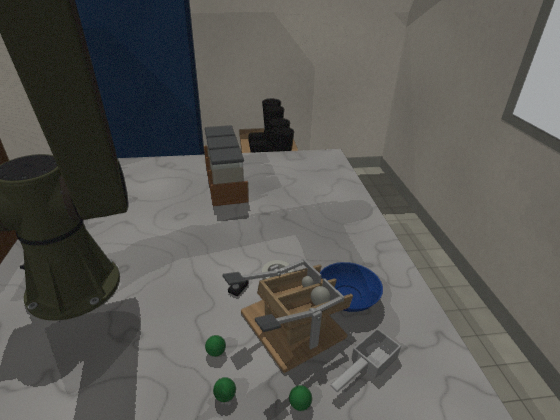

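View pics/crop.png

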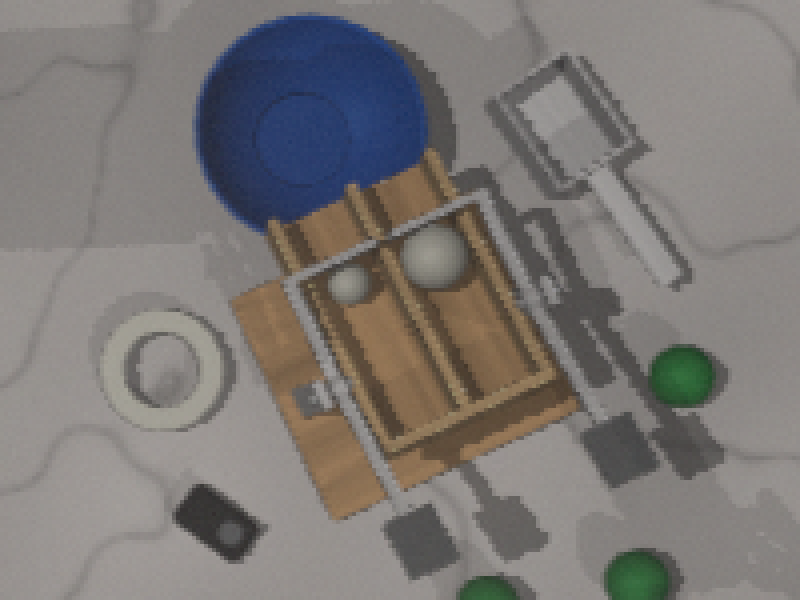

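Big pale ball: the top-view ball at (383,187), in the right lane. It is clearly larger than the pale one at (362,194). The balls at (444,217), (397,274) and (434,268) are green, so they are decoys. The crop confirms this, so I press the right paddle at pixel (430,235), about (0.490, -0.310).

{"name": "jog_arm", "arguments": {
  "series": [
    [[0.2, -0.09, 0], 0],
    [[0.4, -0.185, 0], 0],
    [[0.6, -0.28, 0], 0],
    [[0.8, -0.37, 0], 0],
    [[0.8, -0.37, 0], -0.03],
    [[0.8, -0.37, 0], -0.063],
    [[0.8, -0.37, 0], -0.063]
  ],
  "hand": 1
}}

```text
time_s: 1.8
position: [0.312, -0.4474, 0.2314]
ee_rot: [0.977, 0.214, 0.0, 0.0]
force: [0.3, -0.7, -0.6]
finger_gap: 0.0003
grip_force: 0.0
```

```bash
cat > h.py <<'E'
from workcell import arm
import numpy as np
from scipy.spatial.transform import Rotation as R
def st(target=None):
    s=arm.sense();print(s['time_s'],np.round(s['position'],4),np.round(s['force'],2),s['finger_gap'])
    r=R.from_quat(s['ee_rot']);print(np.round(r.as_matrix(),3).tolist())
    if target is not None: print('shift',np.round(r.inv().apply(np.array(target)-s['position'])/.25,3))
    return s
E
python3 - <<'E'
from h import *
import cv2
st([.4865,-.311,.2])
cv2.imwrite('pics/w1.png',arm.get_image('wrist'))
for q in('paddle_right','paddle_left','dispenser'):print(q,[(np.round(d['centre'],3),d['confidence'])for d in arm.landmark_of(q,'wrist')])
E
```

```text
1.8 [ 0.312  -0.4474  0.2314] [ 0.29 -0.67 -0.57] 0.0002636008772657601
[[0.908, 0.419, 0.0], [0.419, -0.908, -0.0], [0.0, 0.0, -1.0]]
shift [ 0.862 -0.203  0.126]
paddle_right []
paddle_left []
dispenser []
```

{"name": "jog_arm", "arguments": {
  "series": [
    [[0.2, -0.05, 0], 0],
    [[0.4, -0.1, 0], 0],
    [[0.6, -0.15, 0], 0],
    [[0.75, -0.18, 0], 0],
    [[0.86, -0.203, 0], 0],
    [[0.86, -0.203, 0.1], 0],
    [[0.86, -0.203, 0.1], 0]
  ]
}}

```text
time_s: 2.7
position: [0.4843, -0.3112, 0.2035]
ee_rot: [0.977, 0.213, -0.002, -0.002]
force: [-1.2, -0.2, -0.4]
finger_gap: 0.0002
grip_force: 0.0
```

```bash
python3 - <<'E'
from h import *
import cv2
st([.4865,-.311,.156])
for c in('top','side'):
  im=arm.get_image(c)
  for q in('paddle_right','paddle_left'):print(q,[(np.round(d['centre'],3),round(d['confidence'],2))for d in arm.landmark_of(q,c)])
  a=im[185:285,360:500] if c=='top' else im[250:370,180:340]
  cv2.imwrite(f'pics/{c}2.png',cv2.resize(a,None,fx=5,fy=5,interpolation=3))
E
```

```text
2.7 [ 0.4843 -0.3112  0.2035] [-1.18 -0.18 -0.4 ] 0.00024185224891827732
[[0.909, 0.416, -0.004], [0.416, -0.909, 0.002], [-0.003, -0.004, -1.0]]
shift [0.009 0.004 0.19 ]
paddle_right [(array([ 0.491, -0.311,  0.154]), 0.61)]
paddle_left [(array([ 0.433, -0.182,  0.154]), 0.59)]
paddle_right [(array([ 0.492, -0.31 ,  0.152]), 0.62), (array([ 0.587, -0.183,  0.002]), 0.22)]
paddle_left [(array([ 0.431, -0.176,  0.159]), 0.84)]
```

View pics/side2.png

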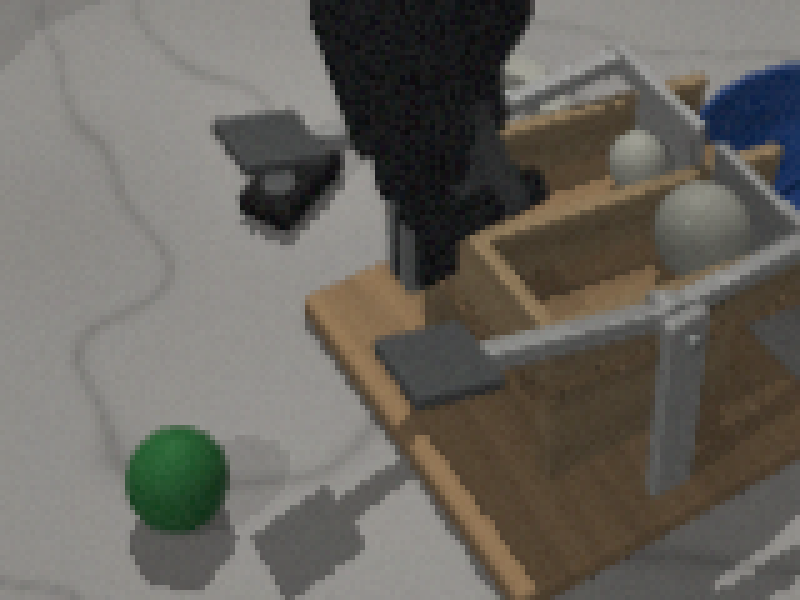

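The side crop shows the closed fingers above the right paddle (at about (440,365) in the crop). A dark part sticks out toward the walls at about (530,190), so I'll check its clearance first.

```bash
python3 - <<'E'
from h import *
import cv2
print(np.round(arm.camera_params('wrist')['mount'],3).tolist())
im=arm.get_image('wrist');cv2.imwrite('pics/w3.png',im)
p=arm.camera_params('side');E=np.array(p['extrinsics']);s=arm.sense();r=R.from_quat(s['ee_rot'])
for t in([0,0,0],[0,0,-.073],[.04,0,-.073],[-.04,0,-.073],[0,.042,-.073],[0,-.042,-.073],[.07,0,-.04],[.07,0,-.1],[.04,-.04,-.073]):
  c=E@np.r_[s['position']+r.apply(t),1];u=c[0]/c[2]*p['fx']+p['cx'];v=c[1]/c[2]*p['fy']+p['cy'];print(t,round((u-180)*5),round((v-250)*5))
E
```

```text
[[-0.001, -0.949, -0.315, 0.081], [1.0, -0.001, 0.001, 0.0], [-0.001, -0.315, 0.949, -0.143], [0.0, 0.0, 0.0, 1.0]]
[0, 0, 0] 425 276
[0, 0, -0.073] 424 132
[0.04, 0, -0.073] 519 92
[-0.04, 0, -0.073] 323 174
[0, 0.042, -0.073] 487 206
[0, -0.042, -0.073] 366 64
[0.07, 0, -0.04] 584 130
[0.07, 0, -0.1] 591 7
[0.04, -0.04, -0.073] 462 31
```

View pics/w3.png

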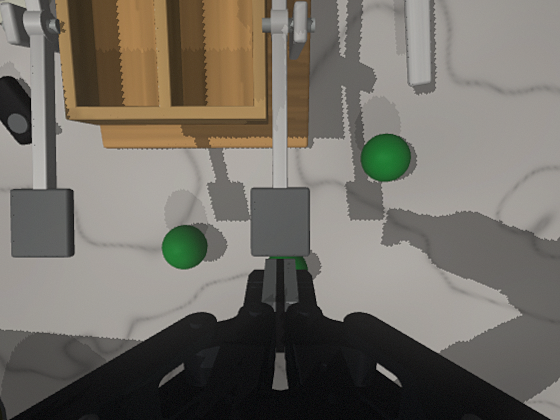

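The wrist view shows the closed fingertips (280,265) laterally centred on the right paddle (280,222). The camera and body are high enough to clear the walls, so I press now.

{"name": "jog_arm", "arguments": {
  "series": [
    [[0, 0, 0.1], 0],
    [[0, 0, 0.18], 0],
    [[0, 0, 0.25], 0],
    [[0, 0, 0.32], 0],
    [[0, 0, 0.38], 0],
    [[0, 0, 0.42], 0],
    [[0, 0, 0.45], 0],
    [[0, 0, 0.45], 0],
    [[0, 0, 0.45], 0]
  ]
}}

```text
time_s: 3.95
position: [0.4855, -0.3125, 0.0943]
ee_rot: [0.977, 0.213, -0.0, 0.0]
force: [-1.6, 0.4, 2.7]
finger_gap: -0.0
grip_force: 1.2
```

```bash
python3 - <<'E'
from h import *
import cv2
st()
a=arm.get_image('side')[235:370,200:400]
for q in('big_ball_center','bowl','paddle_right','gate_right'):print(q,[(np.round(d['centre'],3),round(d['confidence'],2))for d in arm.landmark_of(q,'side')])
cv2.imwrite('pics/side4.png',cv2.resize(a,None,fx=4,fy=4,interpolation=3))
E
```

```text
3.95 [ 0.4855 -0.3125  0.0943] [-1.58  0.36  2.7 ] -4.2101570971042896e-05
[[0.909, 0.416, -0.0], [0.416, -0.909, -0.0], [-0.0, 0.0, -1.0]]
big_ball_center [(array([ 0.551, -0.397,  0.024]), 0.93), (array([ 0.379, -0.252,  0.021]), 0.89), (array([ 0.398, -0.361,  0.022]), 0.7)]
bowl [(array([ 0.723, -0.12 ,  0.   ]), 0.77)]
paddle_right [(array([ 0.488, -0.314,  0.09 ]), 0.98)]
gate_right [(array([ 0.659, -0.185,  0.123]), 0.68)]
```

View pics/side4.png

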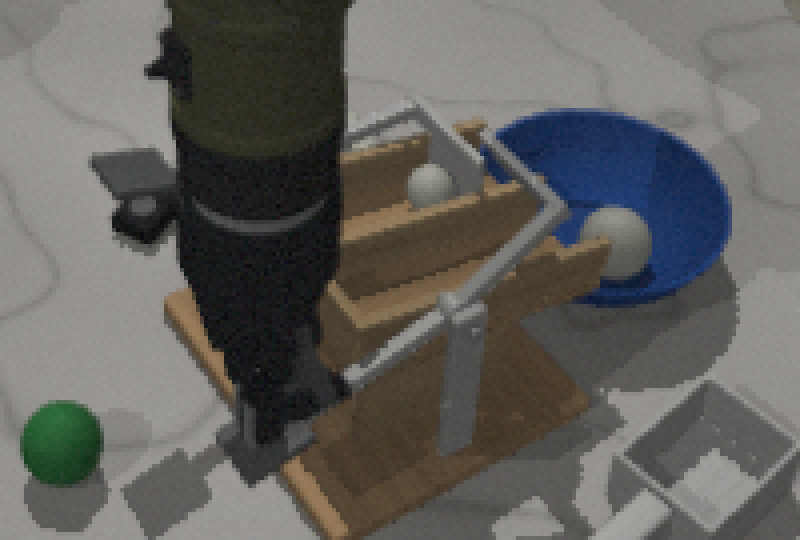

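The gate is up, the big ball is in the bowl at crop (617,243) and the small ball is still at (432,188). I'll hold until the ball settles.

{"name": "jog_arm", "arguments": {
  "series": [
    [[0, 0, 0], 0],
    [[0, 0, 0], 0],
    [[0, 0, 0], 0],
    [[0, 0, 0], 0],
    [[0, 0, 0], 0],
    [[0, 0, 0], 0],
    [[0, 0, 0], 0],
    [[0, 0, 0], 0],
    [[0, 0, 0], 0],
    [[0, 0, 0], 0]
  ]
}}

```text
time_s: 5.2
position: [0.4856, -0.3124, 0.0938]
ee_rot: [0.977, 0.213, -0.0, 0.0]
force: [-0.0, -1.2, 1.9]
finger_gap: -0.0001
grip_force: 1.2
```

```bash
python3 - <<'E'
from h import *
import cv2
st()
cv2.imwrite('pics/top5.png',cv2.resize(arm.get_image('top')[110:260,290:490],None,fx=4,fy=4,interpolation=3))
for q in('big_ball_center','bowl'):print(q,[(np.round(d['centre'],3),round(d['confidence'],2))for d in arm.landmark_of(q,'top')])
E
```

```text
5.2 [ 0.4856 -0.3124  0.0938] [-0.03 -1.24  1.94] -7.568670630867984e-05
[[0.909, 0.417, -0.0], [0.417, -0.909, -0.0], [-0.0, 0.0, -1.0]]
big_ball_center [(array([ 0.745, -0.116,  0.028]), 0.61), (array([ 0.551, -0.393,  0.02 ]), 0.56), (array([ 0.385, -0.254,  0.022]), 0.54), (array([ 0.401, -0.36 ,  0.023]), 0.5), (array([ 0.594, -0.182,  0.001]), 0.33)]
bowl [(array([ 0.724, -0.126, -0.003]), 0.78)]
```

View pics/top5.png

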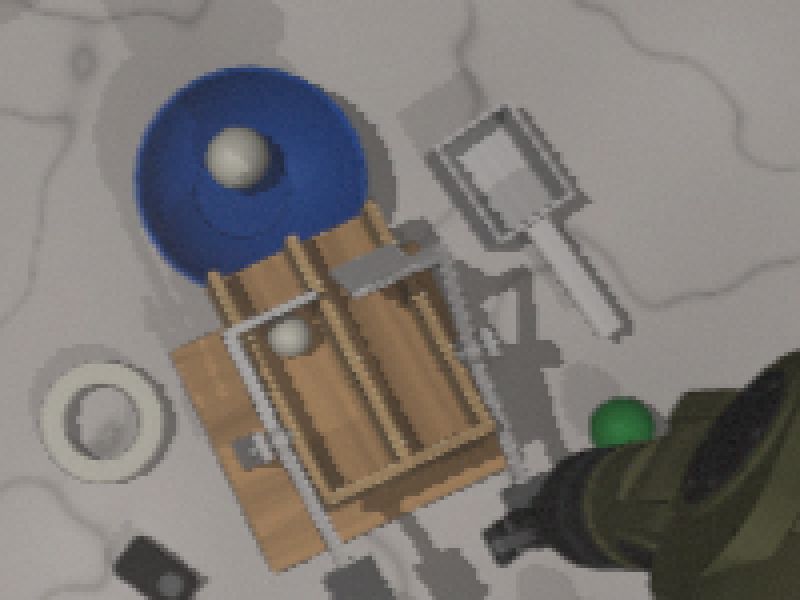

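The ball is in the bowl at crop (237,157) with the gate still up. Now I release, raising the tool to about 0.21 m.

{"name": "jog_arm", "arguments": {
  "series": [
    [[0, 0, -0.07], 0],
    [[0, 0, -0.14], 0],
    [[0, 0, -0.21], 0],
    [[0, 0, -0.28], 0],
    [[0, 0, -0.36], 0],
    [[0, 0, -0.46], 0],
    [[0, 0, -0.48], 0],
    [[0, 0, -0.48], 0],
    [[0, 0, -0.48], 0],
    [[0, 0, -0.48], 0]
  ]
}}

```text
time_s: 6.35
position: [0.4849, -0.3117, 0.2123]
ee_rot: [0.977, 0.213, -0.001, -0.001]
force: [0.8, 0.7, 0.2]
finger_gap: 0.0001
grip_force: 0.0
```

```bash
python3 - <<'E'
from h import *
import cv2
st()
cv2.imwrite('pics/side6.png',cv2.resize(arm.get_image('side')[235:370,200:400],None,fx=4,fy=4,interpolation=3))
for q in('big_ball_center','bowl','paddle_right'):print(q,[(np.round(d['centre'],3),round(d['confidence'],2))for d in arm.landmark_of(q,'side')])
E
```

```text
6.35 [ 0.4849 -0.3117  0.2123] [0.76 0.74 0.17] 0.00012625811833177596
[[0.909, 0.417, -0.002], [0.417, -0.909, 0.001], [-0.001, -0.002, -1.0]]
big_ball_center [(array([ 0.402, -0.369,  0.026]), 0.97), (array([ 0.551, -0.396,  0.02 ]), 0.85), (array([ 0.379, -0.251,  0.021]), 0.73), (array([ 0.749, -0.119,  0.028]), 0.48)]
bowl [(array([ 0.551, -0.016, -0.003]), 0.72), (array([ 0.72 , -0.122, -0.002]), 0.56), (array([ 0.75 , -0.118,  0.029]), 0.41)]
paddle_right [(array([ 0.491, -0.312,  0.153]), 0.9)]
```

View pics/side6.png

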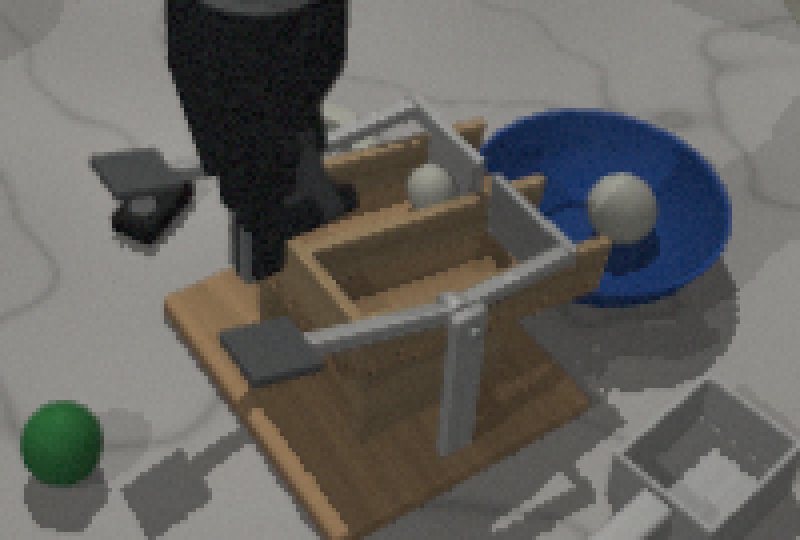

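The paddle is back up at crop (272,350), the gate is shut at (530,205), the big ball is in the bowl at (622,207), the small ball is behind its gate, and the fingers are clear.

```bash
python3 -c "
from workcell import arm
print(arm.close_job())"
```

```text
the job is handed in; nothing more can be done
None
```

I pressed and released the right lane's paddle: the larger ball is in the bowl, the right gate has dropped shut, and the smaller ball is still behind its own shut gate; the job is handed in, and no verdict came back.

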